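Pin the pivot block in the frame jig

ROBOT

A 6-joint arm with a two-finger parallel gripper is mounted at the origin on the work surface. World frame = base frame: x ahead of the robot, y to its left, z up, the work surface at z = 0. Lengths are in m, angles in degrees, forces in N, time in s.
With the tool pointing down it reaches from about 0.4 to 0.825 m from the base axis. Payload 7 kg.
Tool frame: the origin (TCP) lies at the very end of the fingers, on their centre line; the grasp point (between the pads) lies 19 mm behind it; z points along the fingers, y is the line along which they close (so a half turn about z gives the same grasp; the last joint's range is limited). The gripper opens to 88 mm and grips with 3 to 60 N. Pads are 19 mm wide; open, the fingers measure 130 mm over their backs; the gripper's body (78 mm by 193 mm) begins 47 mm behind the grasp point.
Start: joints at [84.001, 20.546, 0.682, 0, -70.136, -16.507], TCP at [0.258, 0.624, 0.227] pointing down, gripper open.
Joint ranges: [-176.03, 176.03], [-82.01, 121.73], [-58.28, 71.71], [-173.87, 95.51], [-174.79, -0.11], [-173.66, 173.66]. Speed limits (degrees/s): [136.94, 136.94, 172.46, 180, 180, 180].

INTERFACE

Orientations are given as [roll, pitch, yaw] about the fixed x, y, z axes, in that order (R = Rz(yaw) Ry(pitch) Rx(roll)).
In Python, from plant import get_state, imaging, r, finder gives the robot as it stands.
- The arm moves only by the shell command python3 -m handwheel 'ROWS' [FORCE]. ROWS is JSON, a list of rows, each a list of 5 numbers: the closure, from 0 (fully open) to 1 (shut), then the shift along the world's x, y, z in cm, then the turn about the world's z in degrees. A call has 1 to 8 rows; each row is the pose to reach, as a shift and turn from the pose commanded when the call began; what a row does not reach only later rows make up. A row lasts 1/8 s, in which the tool goes at most 62.5 mm and 10.7 degrees, less where a joint would pass 70% of its speed; a pose out of reach is approached as far as the arm can. A call with a gripper value outside its range is refused whole. The fingers move at their own pace and stop on an object; FORCE is the grip in N (left out, the last holds). Time passes only in rows, so rows that repeat a pose let the fingers close. It gives the time, the measured TCP pose, the force, the opening and the grip force at its end, in the units of the state.
- get_state(): the state, without advancing time (a new reading comes with each control period).
- imaging.capture(name): name is "scene" or "side" or "wrist"; returns (picture, depth): 480x640x3 uint8, red, green, blue; 480x640 float32, m along the optical axis (not along the pixel's ray), 0 where there is no reading.
- imaging.get_calibration(name): a dict with "fx", "fy", "cx", "cy" (pixels), "rvec" (rotation vector, rad) and "tvec" (3), from world to camera coordinates, as OpenCV has them; the wrist camera has in their place "hand_eye" (4x4, takes a point from camera to tool coordinates, whose origin is the TCP and whose axes are the flange's). Camera axes: x right, y down, z forward; pixel columns grow to the right and rows downward; lengths in m; the calibration is good to about 2 mm. The wrist camera is an equidistant fisheye: a pixel r from the principal point sees the ray r / f radians off the axis. A picture is of the moment at which its call begins: read the wrist's pose just before it. get_calibration takes no time and is no camera call.
- r.close_job(): hands the job in; it is judged then, once.
Trained networks look in the newest picture that a camera, given by its name, has taken for a name from the list of things; names that differ only in an ending like _2 or _b are one class to them, and where a whole thing is asked for, a point or a joint stands for the part that bears it (a point fixed in the world has none). Each returns a list of dicts, best first, with "p" (0 to 1); they miss things now and then, are a little off and sometimes report something else, mostly with a low value. They report only what shows in the picture. A call takes as long as a camera call. They do not tell look-alikes from the thing itself.
- finder.cut_out(camera, query): "region" (480x640 bool, what is visible of it) and "pixel" ([column, row] in pixels, amid what is visible of it).
The state is a dict: "time_s": time; "joints": joint angles; "qd": joint speeds; "joint_torque": joint torques, N m; "tcp_pos": TCP position; "eef_rot": TCP orientation; "contact_force": force on the tool from outside, world axes, zero at the start; "moment": the same for the moment, N m; "gripper_width": finger opening in m; "gripper_force": force on a finger pad.
Only numpy, scipy, OpenCV 4.12 (cv2) and the standard library are available. Lean on these libraries where they do the work, as an engineer would, in place of code of your own. Each camera call takes 0.05 s, during which the arm holds its last target. There are 200 camera calls.

TASK

Take the setting pin with the red grip out of the wooden rack and fit it into the bore of the steel pivot block on the frame jig. The fit is tight and the block floats a few millimetres in its clamp, so find the bore by feel: lean the pin well over (at least ten degrees), hook the low edge of its foot into the bore first, then straighten the pin and slide it gently home until its collar sits on the block, and let go. Never force it (stay under 25 N against the jig) and leave the other pins, the can and the wrench where they are.

Things in the scene. Friction and masses are not known exactly. Their poses are not given: they have to be found in the camera images.
- pin_red: Setting pin standing in one of the rack's holes. Steel shank 20 mm diameter, 36 mm long, foot edge broken 0.75 mm; collar 32 mm diameter, 36 to 42 mm above the foot; red grip 24 mm (own x) by 34 mm (own y), 42 to 90 mm above the foot. 0.16 to 0.3 kg. Origin: centre of the foot's underside, z up along the pin. Take it across the 24 mm (own x), which lies across the rack's row.
- jig: Frame jig fixed to the bench: aluminium plate 150 x 130 x 14 mm with a steel block 64 x 64 mm on it, top 60 mm above the bench, one vertical round bore in its middle. Origin: under the plate's middle, at bench height, z up. Black frame tubes leave the block on its own +y side and rise to 100 mm at 240 mm out. Pin home: collar on the block, foot 24 mm above this origin.
- jig_mid (a point): Point fixed to the jig, over the plate's middle, level with the block's top: where the bore's mouth is nominally. The block floats: block and bore really stand up to 4.5 mm off this along jig x and up to 4.5 mm along jig y, which the pose does not show; the block is stiffly held, gentle pushing does not move it. Bore: 21.5 mm diameter, 40 mm deep, flat bottom, no useful lead-in.
- rack: Wooden pin rack, fixed: 64 mm (own x) by 170 mm (own y), 46 mm high, three holes 23 mm in diameter and 40 mm deep in a row along own y at -55, 0, +55 mm. Pins hang in them by their collars, foot 10 mm above the bench. Origin: centre of the underside.
- pin_yellow: Another pin in the rack, yellow grip, shank 16 mm, otherwise the same shape as the red one; leave it alone. Origin: centre of its foot.
- pin_blue: Another pin in the rack, blue grip, shank 14 mm, otherwise the same shape as the red one; leave it alone. Origin: centre of its foot.
- can: Loose black spray can with a pale label, 52 mm diameter, 115 mm high, standing beyond the work; leave it alone. Origin: centre of its underside.
- wrench: Loose steel wrench, 170 mm long, lying beyond the rack; leave it alone. Origin: under the middle of it.
Not all that is in view belongs to the job. Of the things like the pin_red, leave any that is black, pink or white; of the rest the larger one is meant.

How it is judged:
By the outcome, as a careful person would: the job done as asked, in the order asked, and still so for the second after the job is handed in, with the robot touching nothing.
It also fails if it takes over 62 s, if anything falls off the work surface, if the arm or the gripper's body presses on something with over 40 N, if the wrist force passes 120 N, or if a joint passes its speed limit or range.

## Working session

There is one attempt and no reset: what is moved stays moved. The work goes in short steps, Python scripts to look and compute and a shell command to move; the robot and the scene stay as the last step left them, time stands still between calls to the robot, and variables do not carry over. Pictures are saved under pics/ and viewed, at most 10 in all, crops included, and the job is handed in when it is done.

```bash
ls; mkdir -p pics; cat > h.py <<'E'
from plant import get_state, imaging, r, finder
import numpy as np, cv2
from scipy.spatial.transform import Rotation as R
def pts(name,region,depth):
    c=imaging.get_calibration(name); v,u=np.nonzero(region&(depth>0)); z=depth[v,u]
    p=np.c_[(u-c['cx'])/c['fx']*z,(v-c['cy'])/c['fy']*z,z]
    Rm=cv2.Rodrigues(np.array(c['rvec'],float))[0]
    return (p-np.array(c['tvec']).ravel())@Rm
E
python3 - <<'E'
from h import *
print(get_state())
for n in ['scene','side','wrist']:
    p,d=imaging.capture(n); cv2.imwrite(f'pics/{n}0.png',p[...,::-1]); np.savez(f'{n}0.npz',p=p,d=d)
    print(n,imaging.get_calibration(n))
    for q in ['pin_red','jig','rack','pin_yellow','pin_blue']:
        for o in finder.cut_out(n,q)[:4]:
            m=o['region']; w=pts(n,m,d) if n!='wrist' else None
            print(n,q,round(o['p'],2),np.round(o['pixel']),m.sum(), None if w is None or len(w)==0 else (np.round(np.median(w,0),3),np.round(np.percentile(w,2,axis=0),3),np.round(np.percentile(w,98,axis=0),3)))
E
```

```text
pics
{'time_s': 0.0, 'joints': array([ 8.40013303e+01,  2.05904092e+01,  6.35146328e-01, -2.23549745e-02,
       -7.01355638e+01, -1.65055455e+01]), 'qd': array([ 0.01065423,  0.07949304,  0.02064344, -0.04547334,  0.07177685,
       -0.01768413]), 'joint_torque': array([ 6.78605484e-04, -5.82716274e+01,  2.93046534e+01,  6.99741036e+00,
        6.82981830e-03, -1.65499409e-04]), 'tcp_pos': array([0.25819688, 0.6231432 , 0.22563766]), 'eef_rot': array([ 1.79906945e+02, -5.65810547e-03, -2.25118234e+01]), 'contact_force': array([ 0.21854322, -0.36980498, -0.34527512]), 'moment': array([-0.00604467, -0.06536295, -0.03430539]), 'gripper_force': 0.0, 'gripper_width': 0.08790955450222808}
scene {'fx': 474.6121971845232, 'fy': 474.6121971845232, 'cx': 318.7440743770198, 'cy': 238.14406889811124, 'rvec': array([ 1.20150584,  2.19367765, -1.03473279]), 'tvec': array([ 0.31886568, -0.21811832,  1.32090499])}
scene pin_red 0.9 [262. 166.] 361 (array([ 0.379, -0.302,  0.063]), array([ 0.271, -0.373, -0.001]), array([ 0.391, -0.29 ,  0.092]))
scene pin_red 0.73 [232. 215.] 546 (array([ 0.575, -0
[... 2055 characters left out ...]
 (array([ 0.464, -0.202,  0.091]), array([ 0.455, -0.212,  0.051]), array([ 0.482, -0.179,  0.101]))
side pin_blue 0.96 [265. 274.] 663 (array([ 0.455, -0.146,  0.09 ]), array([ 0.446, -0.158, -0.001]), array([ 0.474, -0.019,  0.101]))
wrist {'fx': 371.64829954431775, 'fy': 371.64829954431775, 'cx': 321.51777049158966, 'cy': 239.74677583371414, 'hand_eye': array([[ 3.66951195e-04, -9.54323788e-01, -2.98774116e-01,
         8.04808376e-02],
       [ 9.99999928e-01,  3.22420843e-04,  1.98334744e-04,
        -1.43166955e-03],
       [-9.29445619e-05, -2.98774167e-01,  9.54323838e-01,
        -1.59332404e-01],
       [ 0.00000000e+00,  0.00000000e+00,  0.00000000e+00,
         1.00000000e+00]])}
```

View pics/scene0.png

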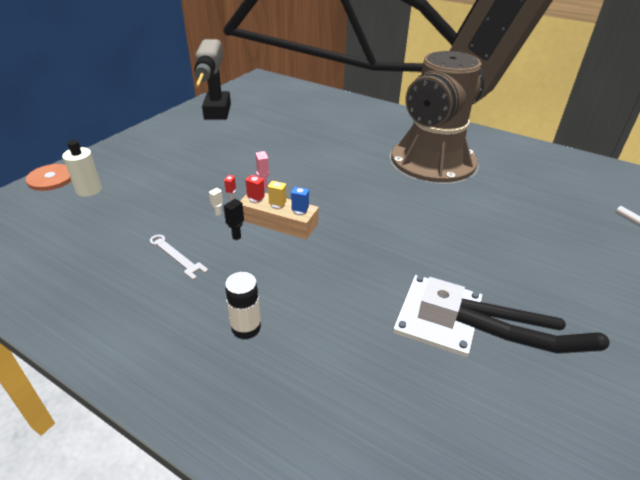

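View pics/side0.png

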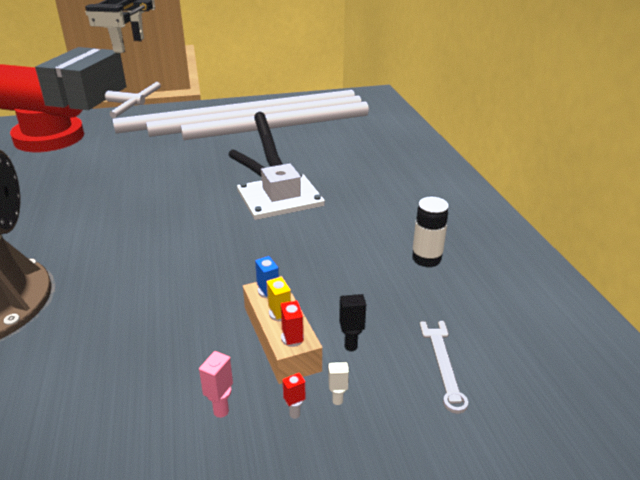

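The scene view shows the rack with red (255,187), yellow and blue pins. A small red decoy stands beside it at (230,185). The jig is at (442,305) with its bore visible. The side view agrees, with the rack's red pin at (291,322) and the bore at (280,172).

```bash
python3 - <<'E'
from h import *
T={}
for n in ['scene','side']:
    f=np.load(n+'0.npz'); d=f['d']; p=f['p']
    w=pts(n,np.ones_like(d,bool),d); v,u=np.nonzero(d>0); col=p[v,u].astype(int)
    for nm,c,z in [('red',(.48,-.245),.1),('yel',(.47,-.19),.1),('blu',(.46,-.135),.1)]:
        m=(abs(w[:,0]-c[0])<.03)&(abs(w[:,1]-c[1])<.027)&(abs(w[:,2]-z)<.004)
        q=w[m]; print(n,nm,m.sum(),q.mean(0).round(4),cv2.minAreaRect(q[:,:2].astype(np.float32)*1000))
    m=(abs(w[:,0]-.54)<.08)&(abs(w[:,1]-.22)<.08)&(abs(w[:,2]-.06)<.006)
    q=w[m]; print(n,'block',m.sum(),np.median(q,0).round(4),cv2.minAreaRect(q[:,:2].astype(np.float32)*1000))
    m=(abs(w[:,0]-.54)<.12)&(abs(w[:,1]-.22)<.12)&(abs(w[:,2]-.014)<.005)&(col.min(1)>150)
    q=w[m]; print(n,'plate',m.sum(),cv2.minAreaRect(q[:,:2].astype(np.float32)*1000))
E
```

```text
scene red 109 [ 0.4808 -0.244   0.0994] ((478.917236328125, -245.7355499267578), (33.562965393066406, 25.140783309936523), 88.49020385742188)
scene yel 108 [ 0.4724 -0.1899  0.0996] ((471.63909912109375, -190.82968139648438), (25.722883224487305, 33.26190185546875), 12.33726692199707)
scene blu 118 [ 0.4643 -0.1354  0.0995] ((463.66619873046875, -136.33604431152344), (25.63370704650879, 33.33241653442383), 14.551026344299316)
scene block 975 [0.5483 0.221  0.0597] ((544.454833984375, 220.1181640625), (68.17118835449219, 63.934104919433594), 8.519137382507324)
scene plate 2251 ((541.2866821289062, 220.94586181640625), (153.5071258544922, 129.92532348632812), 8.765993118286133)
side red 327 [ 0.4771 -0.2487  0.0994] ((477.2724914550781, -247.45672607421875), (24.049638748168945, 35.18184280395508), 3.240326166152954)
side yel 283 [ 0.4689 -0.1943  0.0994] ((468.99627685546875, -192.62416076660156), (24.09112548828125, 34.99825668334961), 12.439765930175781)
side blu 245 [ 0.4603 -0.14    0.0993] ((459.9612121582031, -138.12362670898438), (24.362106323242188, 35.807525634765625), 20.003854751586914)
side block 528 [0.5436 0.2142 0.059 ] ((543.944580078125, 218.04225158691406), (65.2262191772461, 73.72268676757812), 8.28438663482666)
side plate 1434 ((540.1760864257812, 220.16429138183594), (151.4549102783203, 135.47134399414062), 8.196586608886719)
```

```bash
python3 -m handwheel '[[0.3,28,-40,1,-59],[0.3,28,-40,1,-59],[0.3,28,-40,1,-59],[0.3,28,-40,1,-59],[0.3,28,-40,1,-59],[0.3,28,-40,1,-59],[0.3,28,-40,1,-59],[0.3,28,-40,1,-59]]' 
python3 -m handwheel '[[0.3,0,0,0,0],[0.3,0,0,0,0]]' && python3 - <<'E'
from h import *
s=get_state(); print(s['tcp_pos'],s['eef_rot'],s['joints'].round(1))
p,d=imaging.capture('wrist'); cv2.imwrite('pics/w1.png',p[...,::-1]); np.savez('w1.npz',p=p,d=d,t=s['tcp_pos'],e=s['eef_rot'])
E
```

```text
time_s: 1.9
tcp_pos: [0.5395, 0.2215, 0.237]
eef_rot: [-180.0, 0.0, -81.5]
contact_force: [0.8, 1.3, 0.3]
gripper_width: 0.0615
gripper_force: 0.0
time_s: 2.15
tcp_pos: [0.5384, 0.2235, 0.2365]
eef_rot: [180.0, 0.0, -81.6]
contact_force: [-0.6, 0.9, 0.7]
gripper_width: 0.0614
gripper_force: 0.0
[0.53837337 0.22345396 0.23652483] [ 1.79997042e+02  1.05233554e-02 -8.15625046e+01] [ 41.7  11.6 -10.4  -0.  -68.  -33.3]
```

View pics/w1.png

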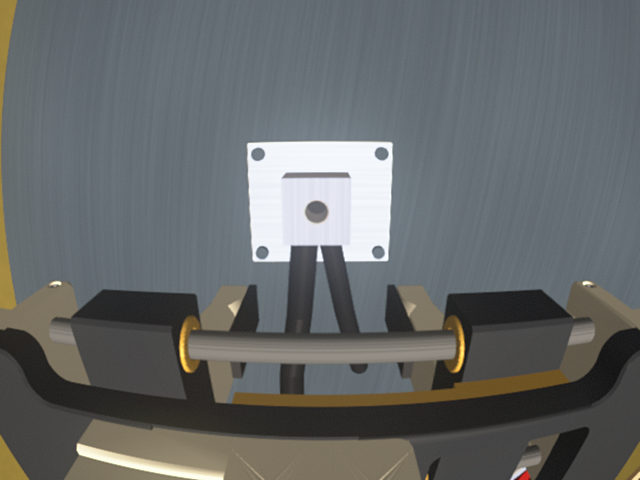

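The wrist view shows the bore at pixel (316,211), on the block's top face, which spans about (283,178) to (351,245).

```bash
cat >> h.py <<'E'
def wray(uv,t,e,z):
    c=imaging.get_calibration('wrist'); H=np.array(c['hand_eye']); uv=np.atleast_2d(uv).astype(float)
    x=(uv[:,0]-c['cx'])/c['fx']; y=(uv[:,1]-c['cy'])/c['fy']; th=np.hypot(x,y); k=np.where(th>0,np.sin(th)/np.maximum(th,1e-9),1)
    dv=np.c_[x*k,y*k,np.cos(th)]; Rt=R.from_euler('xyz',e,degrees=True).as_matrix()
    o=Rt@H[:3,3]+t; D=dv@(Rt@H[:3,:3]).T
    return o+D*((z-o[2])/D[:,2])[:,None]
E
python3 - <<'E'
from h import *
f=np.load('w1.npz'); p=f['p'];t=f['t'];e=f['e']
hsv=p.min(2)
roi=np.zeros((480,640),np.uint8); roi[185:240,290:345]=1
m=((hsv<150)&(roi>0)).astype(np.uint8)
n,l,s,c=cv2.connectedComponentsWithStats(m); i=l[211,316]; print(hsv[195:228:4,300:334:3])
cn=max(cv2.findContours((l==i).astype(np.uint8),0,1)[0],key=len); el=cv2.fitEllipse(cn); print(s[i],c[i],el)
print('bore',wray([el[0]],t,e,.06).round(4))
print('block/plate corners',wray([[283,178],[351,178],[350,245],[283,245]],t,e,.06).round(4).tolist(),wray([[248,142],[392,142],[388,261],[249,262]],t,e,.014).mean(0).round(4))
E
```

```text
[[227 227 230 226 223 227 228 224 225 224 230 228]
 [227 228 229 226 227 226 229 227 225 224 230 229]
 [226 226 232 147  99 100  98 103 179 224 229 229]
 [227 228 154  98 102 103 102 103  99 184 230 229]
 [227 228 128 123 103  98 101 103 116 139 231 228]
 [227 229 141 122 125 125 123 122 119 169 231 229]
 [227 228 227 133 121 124 125 120 148 223 230 228]
 [227 227 229 227 219 194 194 223 226 223 229 228]
 [227 227 231 227 225 225 226 227 225 223 230 229]]
[306 201  22  22 374] [316.18983957 211.29144385] ((316.201416015625, 211.29010009765625), (20.698265075683594, 21.197019577026367), 112.6496353149414)
bore [[0.5436 0.2221 0.06  ]]
block/plate corners [[0.5781, 0.1956, 0.06], [0.5168, 0.1865, 0.06], [0.507, 0.2499, 0.06], [0.5703, 0.2593, 0.06]] [0.5409 0.2237 0.014 ]
```

```bash
python3 -m handwheel '[[0.3,-6,-47,-1,0],[0.3,-6,-47,-1,0],[0.3,-6,-47,-1,0],[0.3,-6,-47,-1,0],[0.3,-6,-47,-1,0],[0.3,-6,-47,-1,0],[0.3,-6,-47,-1,0],[0.3,-6,-47,-1,0]]' 
python3 -m handwheel '[[0.3,0,0,0,0],[0.3,0,0,0,0]]' && python3 - <<'E'
from h import *
s=get_state(); print(s['tcp_pos'],s['eef_rot'],s['joints'].round(1))
p,d=imaging.capture('wrist'); cv2.imwrite('pics/w2.png',p[...,::-1]); np.savez('w2.npz',p=p,d=d,t=s['tcp_pos'],e=s['eef_rot'])
h=cv2.cvtColor(p,cv2.COLOR_RGB2HSV); t=s['tcp_pos'];e=s['eef_rot']
m=(((h[...,0]<6)|(h[...,0]>174))&(h[...,1]>150)&(h[...,2]>60)).astype(np.uint8)
n,l,st,c=cv2.connectedComponentsWithStats(m)
for i in range(1,n):
    if st[i,4]>80:
        hv=h[l==i][:,2]; print(st[i],c[i].round(1),hv.min(),np.median(hv),hv.max(), wray([c[i]],t,e,.1).round(4))
E
```

```text
time_s: 3.2
tcp_pos: [0.4782, -0.2476, 0.2267]
eef_rot: [-180.0, -0.0, -81.5]
contact_force: [0.5, 0.2, -0.2]
gripper_width: 0.0615
gripper_force: 0.0
time_s: 3.45
tcp_pos: [0.4787, -0.2455, 0.2266]
eef_rot: [-180.0, 0.0, -81.5]
contact_force: [-0.7, 1.0, 0.7]
gripper_width: 0.0616
gripper_force: 0.0
[ 0.47870112 -0.2454569   0.2265686 ] [-1.79992970e+02  7.46884054e-03 -8.14514192e+01] [ -6.3   7.6 -16.6  -0.  -65.7  14.8]
[341 112  30  21 407] [355.7 122. ] 127 255.0 255 [[ 0.4656 -0.332   0.1   ]]
[ 307  199   33   52 1122] [323.1 223.4] 135 254.0 255 [[ 0.4781 -0.2494  0.1   ]]
```

View pics/w2.png

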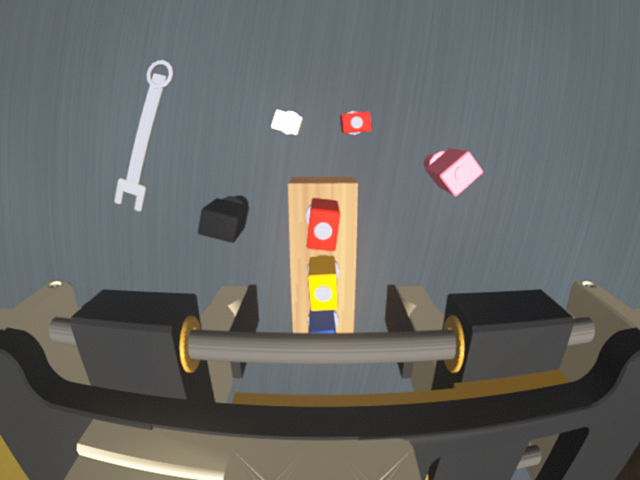

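The wrist view shows the red grip's top with its white dot at (323,231), turned about 6° clockwise from the rack. The small red decoy is at (356,122). I'll descend and grasp.

```bash
python3 -m handwheel '[[0.3,0,0.1,-5,-6],[0.3,0,0.1,-10,-6],[0.3,0,0.1,-14,-6],[0.3,0,0.1,-16.6,-6],[0.3,0,0.1,-16.6,-6],[0.9,0,0.1,-16.6,-6],[0.9,0,0.1,-16.6,-6],[0.9,0,0.1,-16.6,-6]]' 15
python3 -m handwheel '[[0.9,0,0,0,0],[0.9,0,0,0,0]]'
```

```text
time_s: 4.5
tcp_pos: [0.479, -0.2455, 0.0616]
eef_rot: [-179.9, -0.0, -87.5]
contact_force: [0.6, 0.7, 0.3]
gripper_width: 0.0368
gripper_force: 0.0
time_s: 4.75
tcp_pos: [0.4784, -0.2455, 0.061]
eef_rot: [-180.0, -0.0, -87.5]
contact_force: [-1.6, 1.4, 4.5]
gripper_width: 0.0241
gripper_force: 15.0
```

```bash
python3 -m handwheel '[[0.9,0,0,1,0],[0.9,0,0,2,0],[0.9,0,0,2.8,0],[0.9,0,0,2.8,0],[0.9,0,0,2.8,0]]'
python3 -m handwheel '[[0.9,0,-0.2,2.8,0],[0.9,0,-0.5,0,0],[0.9,0,-0.8,0,0]]' | head -0
python3 -c "
from h import *; s=get_state(); print(s['time_s'],s['tcp_pos'],s['contact_force'],s['moment'])"
```

```text
time_s: 5.38
tcp_pos: [0.4782, -0.2454, 0.0884]
eef_rot: [180.0, 0.0, -87.5]
contact_force: [0.6, -0.2, -2.8]
gripper_width: 0.0238
gripper_force: 15.0
5.75 [ 0.47986671 -0.25361062  0.08859894] [0.73412635 1.26718021 2.17960438] [ 0.77273012 -0.70286953  0.06492982]Exception ignored on flushing sys.stdout:
BrokenPipeError: [Errno 32] Broken pipe
```

I sent a stray z value in that call: the pin was briefly lifted clear of the hole, then lowered again. I'll look before going on.

```bash
python3 - <<'E'
from h import *
for k in range(3):
    s=get_state(); print(s['contact_force'].round(1),s['moment'].round(2),s['gripper_width'])
    p,d=imaging.capture('side')
np.savez('s3.npz',p=p,d=d)
cv2.imwrite('pics/s3.png',cv2.resize(p[170:420,170:420,::-1],(600,600),interpolation=cv2.INTER_CUBIC))
E
```

```text
[0.7 1.3 2.2] [ 0.77 -0.7   0.06] 0.023943799789680607
[ 0.4 -0.6  0.6] [-0.09 -0.56  0.02] 0.024415867657065975
[ 1.5 -0.4 -0.1] [-0.07 -0.57 -0.02] 0.023329983521909507
```

View pics/s3.png

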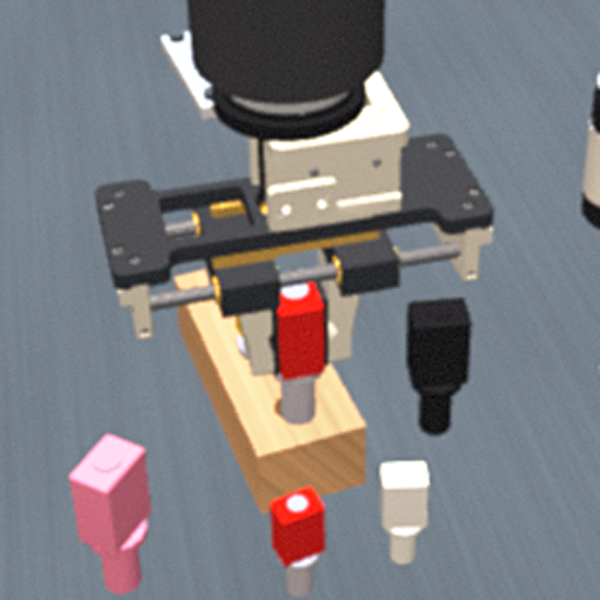

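The crop shows the pin held with its foot at about (298,418), near the front rim of its hole. I'll measure its lean from the depth image.

```bash
cat >> h.py <<'E'
def lean(n,p,d,c,rad=.07):
    w=pts(n,np.ones_like(d,bool),d); v,u=np.nonzero(d>0); h=cv2.cvtColor(p,cv2.COLOR_RGB2HSV)[v,u]
    m=((h[:,0]<6)|(h[:,0]>174))&(h[:,1]>150)&(h[:,2]>60)&(np.linalg.norm(w-c,axis=1)<rad)
    q=w[m]; print('n',len(q),'min',q.min(0).round(4),'max',q.max(0).round(4),'med',np.median(q,0).round(4))
    # front face plane: drop the top face by RANSAC
    best=None; g=np.random.default_rng(0)
    for _ in range(500):
        a=q[g.choice(len(q),3,False)]; nn=np.cross(a[1]-a[0],a[2]-a[0]); L=np.linalg.norm(nn)
        if L<1e-7: continue
        nn/=L
        if abs(nn[2])>.6: continue
        k=abs((q-a[0])@nn)<.0012
        if best is None or k.sum()>best.sum(): best=k
    a=q[best]; U,S,V=np.linalg.svd(a-a.mean(0)); nn=V[2]*np.sign(-V[2][1])
    print('face n',best.sum(),nn.round(3),'lean deg (+ = top toward -y... face looks down)',np.degrees(np.arcsin(-nn[2])).round(1),'yaw',np.degrees(np.arctan2(nn[0],-nn[1])).round(1),a.mean(0).round(4))
    return q
E
python3 - <<'E'
from h import *
f=np.load('s3.npz'); lean('side',f['p'],f['d'],np.array([.48,-.255,.11]),.05)
f=np.load('side0.npz'); lean('side',f['p'],f['d'],np.array([.478,-.247,.08]),.05)
E
```

```text
n 656 min [ 0.4665 -0.2727  0.0883] max [ 0.4933 -0.2468  0.1375] med [ 0.4791 -0.2693  0.1179]
face n 391 [ 0.038 -0.999 -0.007] lean deg (+ = top toward -y... face looks down) 0.4 yaw 2.2 [ 0.4788 -0.2699  0.1132]
n 706 min [ 0.465  -0.2653  0.0535] max [ 0.4898 -0.2312  0.1016] med [ 0.4759 -0.2618  0.0866]
face n 342 [ 0.033 -0.999  0.005] lean deg (+ = top toward -y... face looks down) -0.3 yaw 1.9 [ 0.4778 -0.2624  0.078 ]
```

```bash
python3 -m handwheel '[[0.9,0,0,0.3,0],[0.9,0,0.8,0.3,0],[0.9,0,0.8,0.3,0],[0.9,0,0.8,-0.8,0],[0.9,0,0.8,-2,0],[0.9,0,0.8,-3.4,0],[0.9,0,0.8,-3.4,0]]'
python3 -m handwheel '[[0.6,0,0,0,0],[0.6,0,0,0,0],[0.6,0,0,0.9,0],[0.6,0,0,0.9,0],[0.9,0,0,0.9,0],[0.9,0,0,0.9,0],[0.9,0,0,0.9,0]]' 15
```

```text
time_s: 6.78
tcp_pos: [0.4778, -0.2454, 0.0531]
eef_rot: [179.9, 0.0, -87.5]
contact_force: [-0.5, 0.4, -2.2]
gripper_width: 0.024
gripper_force: 26.0
time_s: 7.65
tcp_pos: [0.4782, -0.2454, 0.0636]
eef_rot: [180.0, 0.0, -87.5]
contact_force: [-0.6, 1.0, 3.6]
gripper_width: 0.0239
gripper_force: 15.0
```

```bash
python3 -m handwheel '[[0.9,0,0,1,0],[0.9,0,0,2,0],[0.9,0,0,2.8,0],[0.9,0,0,2.8,0]]' 12
python3 -m handwheel '[[0.9,0,-0.3,0,0],[0.9,0,-0.6,0,0],[0.9,0,-0.9,0,0],[0.9,0,-1.2,-0.1,0],[0.9,0,-1.4,-0.1,0]]'
```

```text
time_s: 8.15
tcp_pos: [0.4789, -0.2455, 0.0925]
eef_rot: [-179.9, -0.0, -87.5]
contact_force: [0.1, 0.2, -1.6]
gripper_width: 0.024
gripper_force: 12.0
time_s: 8.78
tcp_pos: [0.4784, -0.2596, 0.0904]
eef_rot: [-180.0, 0.0, -87.5]
contact_force: [1.3, 2.7, -0.1]
gripper_width: 0.0239
gripper_force: 12.0
```

```bash
python3 -m handwheel '[[0.9,0,-0.3,-0.1,0],[0.9,0,-0.6,-0.2,0],[0.9,0,-0.9,-0.3,0],[0.9,0,-1.1,-0.4,0],[0.9,0,-1.1,-0.4,0]]'
python3 - <<'E'
from h import *
p,d=imaging.capture('side'); np.savez('s4.npz',p=p,d=d)
print(get_state()['tcp_pos'])
lean('side',p,d,np.array([.48,-.275,.115]),.05)
cv2.imwrite('pics/s4.png',cv2.resize(p[230:400,210:380,::-1],(500,500),interpolation=cv2.INTER_CUBIC))
E
```

```text
time_s: 9.4
tcp_pos: [0.4785, -0.2707, 0.0865]
eef_rot: [-180.0, -0.0, -87.5]
contact_force: [0.9, 2.3, -0.7]
gripper_width: 0.0235
gripper_force: 12.0
[ 0.47843733 -0.2706382   0.08648584]
n 583 min [ 0.4658 -0.2903  0.074 ] max [ 0.493  -0.2578  0.1311] med [ 0.479  -0.2814  0.1136]
face n 301 [ 0.027 -0.947 -0.32 ] lean deg (+ = top toward -y... face looks down) 18.7 yaw 1.6 [ 0.4781 -0.2828  0.0977]
```

View pics/s4.png

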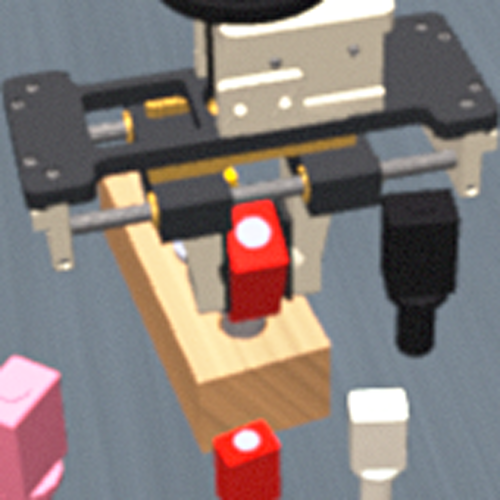

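The crop shows the red pin leaning toward the camera in the grip, and the depth fit gives 18.7°. I'll lift it clear and carry it to the jig.

```bash
python3 -m handwheel '[[0.9,0,0,1.5,0],[0.9,0,0,4,0],[0.9,0,0,7,0],[0.9,0,2,9,0],[0.9,1,6,9,0],[0.9,2,11,9,0],[0.9,3,17,9,0],[0.9,4,23,9,0]]' 22
python3 -m handwheel '[[0.9,0.6,6,0,0],[0.9,1.4,12,0,0],[0.9,2,17,0,0],[0.9,2.4,21,0,0],[0.9,2.6,23,-0.5,0],[0.9,2.6,24.2,-2,0],[0.9,2.6,24.2,-4,0],[0.9,2.6,24.2,-5,0]]'
python3 -m handwheel '[[0.9,0,0,0,0],[0.9,0,0,0,0]]'
python3 - <<'E'
from h import *
s=get_state(); t=s['tcp_pos'];e=s['eef_rot']; print(t,e)
p,d=imaging.capture('wrist'); np.savez('w5.npz',p=p,d=d,t=t,e=e)
a=cv2.resize(p[150:350,220:420,::-1],(400,400),interpolation=cv2.INTER_CUBIC)
p,d=imaging.capture('side'); np.savez('s5.npz',p=p,d=d); lean('side',p,d,np.array([t[0],t[1],t[2]+.025]),.05)
b=cv2.resize(p[90:220,215:345,::-1],(400,400),interpolation=cv2.INTER_CUBIC)
cv2.imwrite('pics/c5.png',np.hstack([a,b]))
E
```

```text
time_s: 10.45
tcp_pos: [0.5181, -0.0391, 0.1776]
eef_rot: [-180.0, -0.0, -87.5]
contact_force: [2.1, -0.4, -1.9]
gripper_width: 0.0238
gripper_force: 22.0
time_s: 11.45
tcp_pos: [0.5433, 0.2001, 0.1247]
eef_rot: [179.9, -0.1, -87.6]
contact_force: [0.1, -0.1, -0.5]
gripper_width: 0.024
gripper_force: 22.0
time_s: 11.7
tcp_pos: [0.5448, 0.2013, 0.1271]
eef_rot: [-180.0, 0.0, -87.5]
contact_force: [-0.2, 0.2, -2.1]
gripper_width: 0.024
gripper_force: 22.0
[0.54481918 0.20126614 0.12714984] [-1.79957978e+02  1.15725749e-02 -8.75344480e+01]
n 324 min [0.5318 0.1807 0.1142] max [0.5577 0.2151 0.1705] med [0.5448 0.1902 0.1481]
face n 123 [ 0.083 -0.947 -0.31 ] lean deg (+ = top toward -y... face looks down) 18.0 yaw 5.0 [0.5447 0.1888 0.1389]
```

View pics/c5.png

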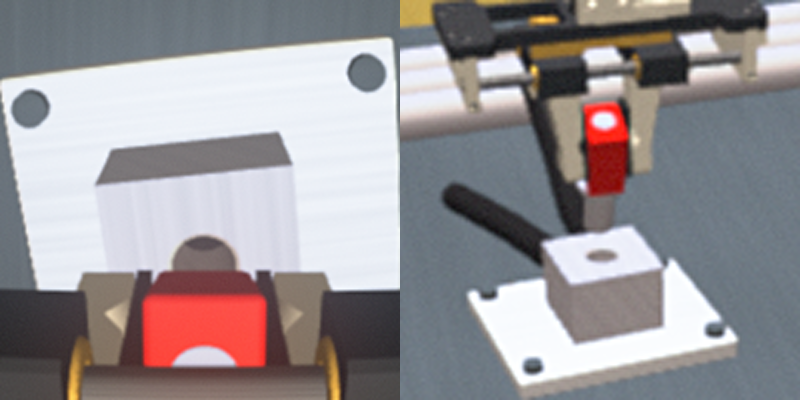

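The left crop (wrist) shows the bore's near half at crop column 205, in line with the grip centre. The right crop (side) shows the leaning pin's foot at (600,230), just beyond the bore at (603,256).

```bash
python3 - <<'E'
from h import *
f=np.load('w5.npz'); p=f['p'].astype(int); t,e=f['t'],f['e']
for r_ in range(266,286,2):
    row=p[r_,300:350].min(1); print(r_,row[6:42:1].tolist() if r_ in(274,) else '', [300+i for i in np.nonzero(row<170)[0][[0,-1]]] if (row<170).any() else None)
row=p[310,:]; red=np.nonzero((row[:,0]>150)&(row[:,1]<90))[0]; print('grip cols',red[[0,-1]])
print('wrist rim -y',wray([[322.5,268]],t,e,.06).round(4))
f=np.load('s5.npz'); p=f['p'].astype(int); c=imaging.get_calibration('side'); Rm=cv2.Rodrigues(np.array(c['rvec'],float))[0]; o=-Rm.T@np.array(c['tvec']).ravel()
def sray(u,v,z):
    D=Rm.T@np.array([(u-c['cx'])/c['fx'],(v-c['cy'])/c['fy'],1]); return (o+D*(z-o[2])/D[2]).round(4)
g=p.mean(2)[155:183,266:298].round().astype(int)
for i,r_ in enumerate(g): print(155+i,r_.tolist())
m=np.zeros((480,640),np.uint8); m[168:179,270:292]=(p.mean(2)[168:179,270:292]<165)
n,l,s,cc=cv2.connectedComponentsWithStats(m); i=l[173,281]; print(s[i],cc[i],sray(*cc[i],.06))
for v in (164,165,166): print('foot',v,sray(279.5,v,.0756))
E
```

```text
266  None
268  [np.int64(317), np.int64(327)]
270  [np.int64(312), np.int64(331)]
272  [np.int64(310), np.int64(333)]
274 [223, 212, 177, 132, 112, 111, 113, 112, 108, 103, 94, 88, 87, 86, 84, 82, 83, 86, 84, 85, 89, 97, 103, 106, 108, 104, 101, 101, 114, 146, 177, 201, 213, 220, 222, 222] [np.int64(309), np.int64(335)]
276  [np.int64(308), np.int64(336)]
278  [np.int64(307), np.int64(337)]
280  [np.int64(306), np.int64(338)]
282  [np.int64(306), np.int64(338)]
284  [np.int64(306), np.int64(338)]
grip cols [291 352]
wrist rim -y [[0.5437 0.2119 0.06  ]]
155 [38, 34, 44, 43, 47, 45, 50, 42, 63, 102, 111, 109, 111, 115, 113, 114, 109, 109, 105, 116, 123, 123, 122, 121, 122, 121, 123, 123, 119, 117, 119, 122]
156 [47, 34, 37, 46, 47, 44, 44, 40, 60, 104, 112, 112, 112, 116, 113, 112, 109, 105, 107, 115, 123, 119, 122, 121, 124, 121, 118, 123, 125, 123, 123, 121]
157 [54, 27, 30, 38, 50, 43, 45, 40, 63, 106, 111, 110, 114, 113, 109, 109, 108, 103, 104, 118, 119, 121, 120, 121, 125, 121, 120, 123, 123, 120, 120, 120]
158 [69, 35, 38, 43, 40, 45, 43, 41, 62, 103, 112, 110, 115, 112, 115, 1
[... 3441 characters left out ...]
76, 160, 157, 149, 146, 135, 131, 131, 134, 132]
180 [123, 121, 152, 217, 244, 246, 244, 243, 241, 241, 242, 241, 241, 225, 209, 198, 184, 172, 161, 151, 147, 139, 132, 125, 128, 131, 132, 134, 134, 132, 133, 134]
181 [123, 119, 128, 175, 233, 239, 241, 236, 221, 212, 202, 188, 173, 159, 148, 144, 134, 128, 128, 130, 132, 133, 130, 130, 132, 133, 135, 137, 134, 134, 135, 138]
182 [127, 121, 123, 137, 170, 180, 174, 165, 156, 145, 143, 137, 133, 131, 133, 129, 128, 131, 132, 132, 131, 136, 136, 134, 131, 134, 134, 137, 135, 135, 134, 135]
[276 171   9   4  25] [280.08 172.76] [0.543  0.2172 0.06  ]
foot 164 [0.5439 0.2257 0.0756]
foot 165 [0.5431 0.2212 0.0756]
foot 166 [0.5423 0.2168 0.0756]
```

```bash
python3 -m handwheel '[[0.9,0,0,-0.5,0],[0.9,0,0,-1,0],[0.9,0,0,-1.3,0],[0.9,0,0,-1.45,0],[0.9,0,0,-1.45,0]]' 18
python3 -m handwheel '[[0.9,0,0,-0.1,0],[0.9,0,0,-0.2,0],[0.9,0,0,-0.2,0]]'
python3 -m handwheel '[[0.9,0,0,-0.1,0],[0.9,0,0,-0.2,0],[0.9,0,0,-0.2,0]]'
```

```text
time_s: 12.42
tcp_pos: [0.5444, 0.2015, 0.1119]
eef_rot: [180.0, -0.0, -87.5]
contact_force: [-0.2, 0.7, -2.3]
gripper_width: 0.0245
gripper_force: 18.0
time_s: 12.8
tcp_pos: [0.5443, 0.2016, 0.11]
eef_rot: [180.0, -0.0, -87.5]
contact_force: [-0.2, -0.3, -1.9]
gripper_width: 0.0237
gripper_force: 18.0
time_s: 13.18
tcp_pos: [0.5446, 0.2016, 0.1083]
eef_rot: [-180.0, 0.0, -87.5]
contact_force: [-0.5, -0.9, 0.2]
gripper_width: 0.0235
gripper_force: 18.0
```

```bash
python3 -m handwheel '[[0.9,0,0,-0.1,0],[0.9,0,0,-0.1,0]]'; python3 -c "
from h import *
for k in range(4): print(get_state()['contact_force'].round(1)); imaging.capture('side')"
```

```text
time_s: 13.42
tcp_pos: [0.5449, 0.2017, 0.1078]
eef_rot: [-179.9, 0.0, -87.5]
contact_force: [-1.3, -1.0, 5.7]
gripper_width: 0.0238
gripper_force: 18.0
[-1.3 -1.   5.7]
[-0.9 -0.7  5.1]
[-1.1 -0.3  5.2]
[-1.3 -0.7  5.7]
```

```bash
python3 -m handwheel '[[0.9,0,0,0.1,0],[0.9,0,-0.2,0.1,0],[0.9,0,-0.3,0.1,0],[0.9,0,-0.3,0,0],[0.9,0,-0.3,0,0]]'; python3 -m handwheel '[[0.9,0,0,-0.1,0],[0.9,0,0,-0.1,0]]'; python3 -c "
from h import *
for k in range(2): print(get_state()['contact_force'].round(1)); imaging.capture('side')"
```

```text
time_s: 14.25
tcp_pos: [0.5444, 0.1983, 0.1069]
eef_rot: [180.0, -0.0, -87.5]
contact_force: [1.6, -0.9, -0.8]
gripper_width: 0.0242
gripper_force: 18.0
time_s: 14.5
tcp_pos: [0.5445, 0.1984, 0.1063]
eef_rot: [-180.0, -0.0, -87.5]
contact_force: [0.9, -1.9, 1.4]
gripper_width: 0.0242
gripper_force: 18.0
[ 0.9 -1.9  1.4]
[ 1.  -2.7  3.6]
```

```bash
python3 -m handwheel '[[0.9,0,-0.15,0.05,0],[0.9,0,-0.3,0,0],[0.9,0,-0.3,0,0]]'; python3 -m handwheel '[[0.9,0,-0.15,0,0],[0.9,0,-0.3,-0.1,0],[0.9,0,-0.3,-0.1,0]]'; python3 -c "
from h import *
for k in range(2): print(get_state()['contact_force'].round(1)); imaging.capture('side')"
```

```text
time_s: 14.98
tcp_pos: [0.5441, 0.1957, 0.1057]
eef_rot: [180.0, 0.0, -87.5]
contact_force: [0.6, 0.2, -2.0]
gripper_width: 0.0242
gripper_force: 18.0
time_s: 15.35
tcp_pos: [0.5447, 0.193, 0.1053]
eef_rot: [-180.0, 0.0, -87.5]
contact_force: [-0.3, 4.0, 1.4]
gripper_width: 0.0238
gripper_force: 18.0
[-0.3  4.   1.4]
[ 0.2  5.5 -0.2]
```

```bash
python3 -m handwheel '[[0.9,0,0.05,-0.1,0],[0.9,0,0.05,-0.1,0]]'; python3 -m handwheel '[[0.9,0,0,-0.1,0],[0.9,0,0,-0.1,0]]';  python3 - <<'E'
from h import *
for k in range(2): print(get_state()['contact_force'].round(1)); p,d=imaging.capture('side')
t=get_state()['tcp_pos']; lean('side',p,d,np.array([t[0],t[1],t[2]+.025]),.05)
E
```

```text
time_s: 15.7
tcp_pos: [0.5449, 0.1933, 0.1043]
eef_rot: [-179.9, 0.0, -87.5]
contact_force: [1.0, 5.1, 1.8]
gripper_width: 0.0238
gripper_force: 18.0
time_s: 15.95
tcp_pos: [0.5448, 0.1932, 0.1032]
eef_rot: [-180.0, 0.0, -87.5]
contact_force: [1.5, 4.3, 3.1]
gripper_width: 0.0241
gripper_force: 18.0
[1.5 4.3 3.1]
[2.2 5.1 2.4]
n 311 min [0.5316 0.1694 0.0898] max [0.5576 0.208  0.1473] med [0.5445 0.1828 0.1236]
face n 121 [ 0.025 -0.925 -0.378] lean deg (+ = top toward -y... face looks down) 22.2 yaw 1.6 [0.5448 0.1818 0.1127]
```

```bash
python3 -m handwheel '[[0.9,0,0.2,0,0],[0.9,0,0.35,0,0],[0.9,0,0.35,0,0]]' 12;  python3 -m handwheel '[[0.9,0,0.15,0,0],[0.9,0,0.3,0,0],[0.9,0,0.3,0,0]]'; python3 - <<'E'
from h import *
for k in range(2): print(get_state()['contact_force'].round(1)); p,d=imaging.capture('side')
t=get_state()['tcp_pos']; lean('side',p,d,np.array([t[0],t[1],t[2]+.025]),.05)
E
```

```text
time_s: 16.42
tcp_pos: [0.5441, 0.1951, 0.1027]
eef_rot: [179.9, -0.1, -87.5]
contact_force: [3.8, -2.6, 1.2]
gripper_width: 0.0242
gripper_force: 12.0
time_s: 16.8
tcp_pos: [0.544, 0.198, 0.1027]
eef_rot: [179.9, -0.1, -87.5]
contact_force: [3.5, -3.6, 1.2]
gripper_width: 0.0239
gripper_force: 12.0
[ 3.5 -3.6  1.2]
[ 2.9 -3.6  0.5]
n 315 min [0.5307 0.1769 0.0893] max [0.5584 0.2145 0.1493] med [0.5437 0.1872 0.1244]
face n 123 [ 0.    -0.955 -0.296] lean deg (+ = top toward -y... face looks down) 17.2 yaw 0.0 [0.5436 0.1857 0.1144]
```

```bash
python3 -m handwheel '[[0.9,0.05,0.2,0,0],[0.9,0.05,0.4,0,0],[0.9,0.05,0.4,0,0]]';  python3 -m handwheel '[[0.9,0.05,0.2,0,0],[0.9,0.05,0.4,0,0],[0.9,0.05,0.4,0,0]]'; python3 - <<'E'
from h import *
for k in range(2): print(get_state()['contact_force'].round(1)); p,d=imaging.capture('side')
t=get_state()['tcp_pos']; lean('side',p,d,np.array([t[0],t[1],t[2]+.025]),.05)
E
```

```text
time_s: 17.27
tcp_pos: [0.5442, 0.2028, 0.1026]
eef_rot: [179.9, -0.1, -87.5]
contact_force: [1.3, -3.3, 0.8]
gripper_width: 0.0242
gripper_force: 12.0
time_s: 17.65
tcp_pos: [0.5447, 0.2075, 0.1026]
eef_rot: [179.9, -0.0, -87.5]
contact_force: [-0.8, -2.9, 0.0]
gripper_width: 0.0239
gripper_force: 12.0
[-0.8 -2.9  0. ]
[-0.9 -2.9 -1. ]
n 325 min [0.5319 0.1866 0.0896] max [0.5585 0.2227 0.149 ] med [0.5445 0.1946 0.1225]
face n 129 [ 0.11  -0.978 -0.178] lean deg (+ = top toward -y... face looks down) 10.2 yaw 6.4 [0.5454 0.1926 0.1164]
```

```bash
python3 -m handwheel '[[0.9,0,0.2,0,0],[0.9,0,0.4,0,0],[0.9,0,0.4,0,0]]';  python3 -m handwheel '[[0.9,0,0.2,0,0],[0.9,0,0.4,0,0],[0.9,0,0.4,0,0]]'; python3 - <<'E'
from h import *
for k in range(2): print(get_state()['contact_force'].round(1)); p,d=imaging.capture('side')
t=get_state()['tcp_pos']; lean('side',p,d,np.array([t[0],t[1],t[2]+.025]),.05)
E
```

```text
time_s: 18.12
tcp_pos: [0.5451, 0.2117, 0.103]
eef_rot: [180.0, 0.0, -87.5]
contact_force: [-1.4, -2.7, 0.4]
gripper_width: 0.0237
gripper_force: 12.0
time_s: 18.5
tcp_pos: [0.5452, 0.2157, 0.103]
eef_rot: [180.0, 0.0, -87.5]
contact_force: [-3.0, -2.7, 0.3]
gripper_width: 0.024
gripper_force: 12.0
[-3.  -2.7  0.3]
[-4.  -1.7  0.4]
n 319 min [0.5317 0.1947 0.0915] max [0.5581 0.2337 0.1494] med [0.545  0.201  0.1231]
face n 130 [ 0.093 -0.992 -0.089] lean deg (+ = top toward -y... face looks down) 5.1 yaw 5.3 [0.5455 0.2004 0.1175]
```

```bash
python3 -m handwheel '[[0.9,-0.08,0.2,0,0],[0.9,-0.08,0.4,0,0],[0.9,-0.08,0.4,0,0]]';  python3 -m handwheel '[[0.9,0,0.1,0,0],[0.9,0,0.15,0,0],[0.9,0,0.15,0,0]]'; python3 - <<'E'
from h import *
for k in range(4): print(get_state()['contact_force'].round(1)); p,d=imaging.capture('side')
t=get_state()['tcp_pos']; lean('side',p,d,np.array([t[0],t[1],t[2]+.025]),.05)
E
```

```text
time_s: 18.98
tcp_pos: [0.5447, 0.2198, 0.1031]
eef_rot: [-180.0, 0.0, -87.5]
contact_force: [-2.3, -2.2, 1.1]
gripper_width: 0.024
gripper_force: 12.0
time_s: 19.35
tcp_pos: [0.5447, 0.2211, 0.1031]
eef_rot: [-180.0, 0.0, -87.5]
contact_force: [-1.6, -3.8, -0.6]
gripper_width: 0.0241
gripper_force: 12.0
[-1.6 -3.8 -0.6]
[-2.2 -3.2 -0.2]
[-0.8 -3.2  0.5]
[-1.1 -3.2 -0.1]
n 313 min [0.5322 0.1998 0.0925] max [0.5587 0.2366 0.1426] med [0.5444 0.2055 0.1223]
face n 124 [-0.074 -0.997 -0.007] lean deg (+ = top toward -y... face looks down) 0.4 yaw -4.3 [0.5434 0.205  0.1175]
```

```bash
python3 -m handwheel '[[0.9,-0.03,-0.05,-0.2,0],[0.9,-0.03,-0.05,-0.4,0],[0.9,-0.03,-0.05,-0.4,0]]' 15; python3 -m handwheel '[[0.9,0,0,-0.2,0],[0.9,0,0,-0.4,0],[0.9,0,0,-0.4,0]]'
```

```text
time_s: 19.92
tcp_pos: [0.5444, 0.2209, 0.0988]
eef_rot: [-180.0, 0.0, -87.5]
contact_force: [0.6, -0.6, -2.1]
gripper_width: 0.0238
gripper_force: 15.0
time_s: 20.3
tcp_pos: [0.5444, 0.2208, 0.0949]
eef_rot: [-180.0, 0.0, -87.5]
contact_force: [-0.1, 0.2, -1.7]
gripper_width: 0.0241
gripper_force: 15.0
```

```bash
python3 -m handwheel '[[0.9,0,0,-0.3,0],[0.9,0,0,-0.6,0],[0.9,0,0,-0.9,0],[0.9,0,0,-0.9,0]]'; python3 -m handwheel '[[0.9,0,0,-0.25,0],[0.9,0,0,-0.5,0],[0.9,0,0,-0.7,0],[0.9,0,0,-0.7,0]]'
```

```text
time_s: 20.8
tcp_pos: [0.5442, 0.2205, 0.0857]
eef_rot: [180.0, -0.0, -87.5]
contact_force: [0.1, -0.0, -1.8]
gripper_width: 0.024
gripper_force: 15.0
time_s: 21.3
tcp_pos: [0.5442, 0.2205, 0.0789]
eef_rot: [180.0, -0.0, -87.5]
contact_force: [0.2, -1.0, -2.3]
gripper_width: 0.0237
gripper_force: 15.0
```

```bash
python3 -m handwheel '[[0.9,0,0,-0.1,0],[0.9,0,0,-0.2,0],[0.9,0,0,-0.2,0]]'; python3 -m handwheel '[[0.9,0,0,-0.1,0],[0.9,0,0,-0.1,0]]';python3 -m handwheel '[[0.9,0,0,-0.1,0],[0.9,0,0,-0.1,0]]'
```

```text
time_s: 21.68
tcp_pos: [0.5443, 0.2206, 0.0772]
eef_rot: [-180.0, 0.0, -87.5]
contact_force: [-0.3, 0.4, -0.3]
gripper_width: 0.0238
gripper_force: 15.0
time_s: 21.92
tcp_pos: [0.5445, 0.2206, 0.0771]
eef_rot: [-180.0, 0.0, -87.5]
contact_force: [-3.6, -0.6, 6.9]
gripper_width: 0.0242
gripper_force: 15.0
time_s: 22.18
tcp_pos: [0.5446, 0.2209, 0.0768]
eef_rot: [-179.9, 0.0, -87.5]
contact_force: [-6.2, -0.8, 12.9]
gripper_width: 0.0239
gripper_force: 15.0
```

```bash
python3 -m handwheel '[[0.9,0,0,0.1,0],[0.9,0,0,0.2,0],[0.55,0,0,0.2,0],[0.55,0,0,0.2,0],[0.55,0,0,0.2,0]]'; python3 -m handwheel '[[0.55,0,0,2,0],[0.55,0,0,5,0],[0.55,0,0,10,0],[0.55,0,-3,14,0],[0.55,0,-3,14,0],[0.55,0,-3,14,0]]'; python3 - <<'E'
from h import *
p,d=imaging.capture('side'); lean('side',p,d,np.array([.544,.22,.09]),.045)
b=cv2.resize(p[90:220,215:345,::-1],(400,400),interpolation=cv2.INTER_CUBIC)
s=get_state(); p,d=imaging.capture('wrist'); a=cv2.resize(p[150:350,220:420,::-1],(400,400),interpolation=cv2.INTER_CUBIC)
cv2.imwrite('pics/c6.png',np.hstack([a,b]))
E
```

```text
time_s: 22.8
tcp_pos: [0.5444, 0.2206, 0.077]
eef_rot: [-180.0, -0.0, -87.5]
contact_force: [0.3, -0.1, 0.3]
gripper_width: 0.0388
gripper_force: 0.0
time_s: 23.55
tcp_pos: [0.544, 0.1904, 0.2167]
eef_rot: [180.0, 0.0, -87.5]
contact_force: [-0.6, 0.2, -0.2]
gripper_width: 0.0396
gripper_force: 0.0
n 331 min [0.5309 0.1985 0.0661] max [0.5559 0.2387 0.1154] med [0.5413 0.2056 0.0961]
face n 114 [-0.077 -0.997  0.014] lean deg (+ = top toward -y... face looks down) -0.8 yaw -4.4 [0.5425 0.2047 0.0936]
```

View pics/c6.png

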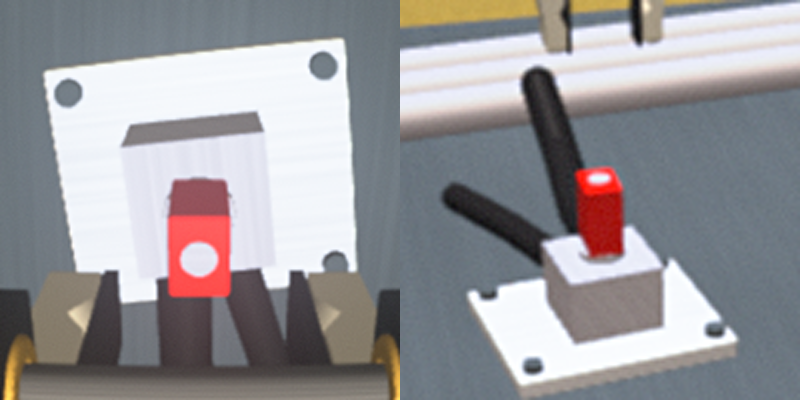

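Both crops show the pin upright with its collar on the block (right crop, about (600,258)). The grip spans z = 0.066–0.115, which matches the home position. The gripper is clear, so I'm handing in.

```bash
python3 -c "
from h import *; print(r.close_job())"
```

```text
the job is handed in; nothing more can be done
None
```

The red pin is home in the pivot block's bore, collar on the block and released. It was hooked in at about 18° lean, then straightened, with jig forces under about 16 N. One mistyped row early on lifted the pin briefly out of its rack hole and set its foot on the rim, so I reseated it in the hole and regripped.

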